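Put a weighed bead jar away and shut the balance's draught shield

TASK

The jar of letter beads on the balance has been weighed. Slide the draught shield's roof all the way back, lift the jar out and stand it upright in the empty compartment of the bead tray without dropping it, then leave the draught shield fully shut all round: the roof, and any side door that was left ajar. Slide the doors without slamming them, and do not disturb the other jars, the glue, the cup, the hole punch or the phone.

Things in the scene. Friction and masses are not known exactly. Their poses are not given: they have to be found in the camera images.
- balance: Fixed balance, base 330 (x) x 210 (y) x 65 mm, under a glass draught shield 160 mm high. Origin: centre of the underside; +x to its rear, control panel (-x) faces the robot, +y its left. Glass chamber x -71 to +104, y +-85 mm, over it: front glass (top 154 mm) and roof tracks (y +-83 to +-95, top 160 mm) fixed; solid housing, 148 mm high, at its rear.
- pan (a point): Centre of the top of the steel weighing pan (104 mm across), 79 mm above the table, 5 mm to the +x of the balance's origin; axes as the balance. The roof pane's underside is 71 mm above the pan.
- roof (a joint): Glass roof pane, 175 x 170 x 5 mm (top 155 mm above the table), slides level along the balance's +x (rearward): 0 shut, 0.135 m fully open, which clears the chamber from x -70 to +63 mm in the balance's frame. May start up to 50 mm open. About 1.5 N of friction; stays where left.
- roof_grip (a point): Centre of the top face of the roof pane's blue grip bar, 179 mm above the table: 12 (x) x 60 (y) mm, standing 24 mm above the glass near the pane's front edge. Moves with the pane; axes as the balance. At roof = 0 it is at x -60, y 0 mm in the balance's frame.
- side_right (a joint): Right side door of the draught shield (the balance's -y side), an upright glass pane 175 x 78 x 4 mm that slides along the balance's +x (rearward): 0 shut, 0.10 m fully open. Left shut or ajar by up to 60 mm. About 1.2 N of friction; stays where left.
- side_right_grip (a point): Middle of the outer top edge of the right door's blue grip, 148 mm above the table: a block 10 mm thick (x), 38 mm high, standing 28 mm out of the glass to -y (y -91 to -119 mm in the balance's frame; the roof track ends at y -95). Moves with the door; axes as the balance. At side_right = 0 it is at x -56 mm.
- side_left (a joint): Left-hand side door (the balance's +y side), a mirror image of the right one: 0 shut, 0.10 m fully open. Left shut or ajar by up to 60 mm.
- side_left_grip (a point): As side_right_grip, on the left door, standing out towards +y.
- jar_letters: Jar to be put away: closed clear plastic jar, 44 mm diameter, 58 mm high, white and black letter beads, white lid (top 14 mm), about 90 g. Starts upright on the weighing pan. Origin: centre of its underside.
- tray: Fixed grey bead tray, 176 x 176 mm, walls and two crossing dividers 5 mm thick and 20 mm high, floor 5 mm thick: four compartments, each 80 x 80 mm. Origin: centre of the underside; axes along its sides. Three compartments hold a jar each; one is empty but for a yellow paper note flat on its floor.
- glue: Bystander: glue bottle, 34 mm diameter, 118 mm high, standing between the balance and the tray. Origin: centre of its underside.
- cup: Bystander: empty clear drinking cup, 74 mm across the rim, 105 mm high, at one side. Origin: centre of its underside.
- punch: Bystander: black and grey desk hole punch, 110 x 105 mm, 90 mm high, 0.7 kg, behind the work. Origin: centre of its underside.
- phone: Bystander: black phone lying flat, 75 x 152 x 9 mm, at the other side. Origin: centre of its underside.
- place0 (a point): Centre of the floor of tray compartment 0, at x -43, y +43 mm in the tray's frame, 5 mm above the table; axes as the tray.
- place1 (a point): Centre of the floor of tray compartment 1, at x -43, y -43 mm in the tray's frame, 5 mm above the table; axes as the tray.
- place2 (a point): Centre of the floor of tray compartment 2, at x +43, y +43 mm in the tray's frame, 5 mm above the table; axes as the tray.
- place3 (a point): Centre of the floor of tray compartment 3, at x +43, y -43 mm in the tray's frame, 5 mm above the table; axes as the tray.
- jar_pink: Bystander: closed jar of the same size (44 mm diameter, 58 mm high) with pink beads and a red lid, standing in one of the tray's compartments. Origin: centre of its underside.
- jar_blue: Bystander: closed jar of the same size (44 mm diameter, 58 mm high) with blue beads and a blue lid, standing in one of the tray's compartments. Origin: centre of its underside.
- jar_orange: Bystander: closed jar of the same size (44 mm diameter, 58 mm high) with orange beads and an orange lid, standing in one of the tray's compartments. Origin: centre of its underside.
Mind the look-alikes: they are no part of the job. Of the things like the tray, leave any that is orange; of the rest the larger one is meant.

How it is judged:
On the way, in this order (a step that is already met when the one before it is completed fails the run):
1. the roof pane is slid fully open (value of joint roof above 0.12 m), for 0.1 s.
2. the jar of letter beads stands upright in the empty compartment, let go ((horizontal distance between jar_letters and place0 below 0.027 m or horizontal distance between jar_letters and place1 below 0.027 m or horizontal distance between jar_letters and place2 below 0.027 m or horizontal distance between jar_letters and place3 below 0.027 m) and z of jar_letters in the frame of tray below 0.01 m and angle between jar_letters's own z axis and vertical below 0.12 rad and contact force between the fingers and jar_letters below 0.1 N), for 0.2 s.
At the end, for the whole second after the job is handed in: Roof and both side doors shut to within 5 mm; the jar of letter beads upright (within 0.12 rad) and at rest on the floor of the tray's empty compartment (within 27 mm of its centre) (value of joint each of roof, side_right, side_left below 0.005 m and (horizontal distance between jar_letters and place0 below 0.027 m or horizontal distance between jar_letters and place1 below 0.027 m or horizontal distance between jar_letters and place2 below 0.027 m or horizontal distance between jar_letters and place3 below 0.027 m) and z of jar_letters in the frame of tray below 0.01 m and angle between jar_letters's own z axis and vertical below 0.12 rad and linear speed of jar_letters below 0.02 m/s); the robot touches nothing.
It fails at once if a bystander (another jar, the glue, the cup, the hole punch, the phone) is moved by more than 25 mm or tipped over (distance of any of jar_pink, jar_blue, jar_orange, glue, cup, punch, phone from where it was at the start of the episode above 0.025 m or angle between any of jar_pink, jar_blue, jar_orange, glue, cup, punch, phone's own z axis and vertical above 0.4 rad).
It fails at once if the jar is dropped: it falls free of the fingers faster than 0.5 m/s (a fall of more than 13 mm) (linear speed of jar_letters above 0.5 m/s and contact force between the fingers and jar_letters below 0.1 N).
It fails at once if a door is slammed: slid faster than 0.6 m/s (velocity of joint any of roof, side_right, side_left above 0.6 m/s or velocity of joint any of roof, side_right, side_left below -0.6 m/s).
It also fails if it takes over 69 s, if anything falls off the work surface, if the arm or the gripper's body presses on something with over 40 N, if the wrist force passes 120 N, or if a joint passes its speed limit or range.

ROBOT

A 7-joint arm with a two-finger parallel gripper is mounted at the origin on the work surface. World frame = base frame: x ahead of the robot, y to its left, z up, the work surface at z = 0. Lengths are in m, angles in rad, forces in N, time in s.
With the tool pointing down it reaches from about 0.425 to 0.875 m from the base axis. Payload 4.7 kg.
Tool frame: the origin (TCP) lies midway between the tips of the shut fingers; the grasp point (between the pads) lies 19 mm behind it; x points along the fingers, z is the direction in which the jaws open and shut, and the axes are right-handed (so a half turn about x gives the same grasp; the last joint's range is limited). The gripper opens to 87 mm and grips with 3 to 60 N. Pads are 19 mm wide; open, the fingers measure 117 mm over their backs; the gripper's body (75 mm by 190 mm) begins 51 mm behind the grasp point.
Start: joints at [1.139, 0.321, -0.07, 1.45, 0.023, 1.371, -0.057], TCP at [0.28, -0.587, 0.223] pointing down, gripper open.
Joint ranges: [-2.86, 2.86], [-0.3, 2.09], [-1.38, 1.24], [0.06, 2.45], [-1.56, 4.7], [0.09, 2.05], [-2.69, 2.69]. Speed limits (rad/s): [2.57, 2.57, 3.14, 3.14, 3.14, 3.14, 3.14].

INTERFACE

Orientations are given as a rotation vector (axis times angle).
In Python, from bench import ctrl, vision, close_job gives the robot as it stands. The module is installed in compiled form; this text tells all that it offers.
- The arm moves only by the tool servo_tool, never from a script. Its argument "commands" is a list that holds one entry, the list of rows, each a list of 7 numbers: the turn, a rotation vector about the tool's x, y, z in degrees, then the shift along the tool's x, y, z in mm, then the finger opening in mm, from 0 to 87. In form: [[[wx, wy, wz, x, y, z, grip], ...]]. A call has 1 to 5 rows; each row is the pose to reach, as a shift and turn from the pose commanded when the call began, along the tool's axes at that moment; what a row does not reach only later rows make up. A row lasts 1/8 s, in which the tool goes at most 62.5 mm and 10.7 degrees, less where a joint would pass 70% of its speed; a pose out of reach is approached as far as the arm can. A call with a gripper value outside its range is refused whole. The fingers move at their own pace and stop on an object; "newtons" is the grip in N (left out, the last holds). Time passes only in rows, so rows that repeat a pose let the fingers close. It gives the time, the measured TCP pose, the force and the opening at its end, in the units of the state.
- ctrl.get_state(): the state, without advancing time (a new reading comes with each control period).
- vision.get_image(name): name is "scene" or "top" or "wrist"; returns the picture (480x640x3 uint8, red, green, blue); there is no depth.
- vision.camera_info(name): a dict with "fov_y" (degrees; the focal length in pixels is half the picture's height over the tangent of half this angle, whatever the lens; pixels are square), "cx", "cy" (the principal point, pixels), "pose" (4x4, takes a point from camera to world coordinates). Camera axes: x right, y down, z forward; pixel columns grow to the right and rows downward; lengths in m; the calibration is good to about 2 mm. A picture is of the moment at which its call begins: read the wrist's pose just before it. camera_info takes no time and is no camera call; for the wrist camera it gives the pose at the moment of the call.
- close_job(): hands the job in, once; it reports no verdict.
The state is a dict: "time": time; "joint_positions": joint angles; "qd": joint speeds; "joint_torque": joint torques, N m; "position": TCP position; "tool_rot": TCP orientation; "ft_force": force on the tool from outside, world axes, zero at the start; "torque": the same for the moment, N m; "grip_width": opening from 0.0 (shut) to 1.0 (fully open).
Only numpy, scipy, OpenCV 4.12 (cv2) and the standard library are available. Lean on these libraries where they do the work, as an engineer would, in place of code of your own. Each camera call takes 0.05 s, during which the arm holds its last target. There are 200 camera calls.

## Working session

There is one attempt and no reset: what is moved stays moved. The work goes in short steps, Python scripts to look and compute and a tool call to move; the robot and the scene stay as the last step left them, time stands still between calls to the robot, and variables do not carry over. Pictures are saved under pics/ and viewed, about 8 in all and at most 12, crops included, and the job is handed in when it is done.

Besides the shell and the picture viewer there is one more tool, called after "Emit:" by a JSON object that holds its "api" and its "payload", one argument or row to a line. servo_tool: Moves the arm, as the interface text tells. Its arguments: {"type":"object","properties":{"commands":{"type":"array"},"newtons":{"type":"number"}},"required":["commands"]}

```bash
mkdir -p pics
python3 - <<'E'
from bench import ctrl, vision
import cv2
s=ctrl.get_state(); print(s)
for n in("scene","top"):
    im=vision.get_image(n); cv2.imwrite(f"pics/{n}0.png",im[:,:,::-1]); print(n,vision.camera_info(n))
print(vision.camera_info("wrist"))
E
```

```text
{'time': 0.0, 'joint_positions': array([ 1.1390785 ,  0.32178799, -0.07008759,  1.451689  ,  0.0226326 ,
        1.37081034, -0.05687818]), 'qd': array([ 2.40280324e-04, -8.06210707e-04,  1.55159820e-05, -4.08049024e-04,
       -3.77161448e-04, -4.70934007e-05, -2.05903625e-04]), 'joint_torque': array([-4.82697978e-04, -4.91293001e+01, -4.04104041e-01, -3.12528241e+01,
       -6.39620307e-02,  4.38182498e-02,  1.82940507e-04]), 'position': array([ 0.27997914, -0.58598449,  0.22147727]), 'tool_rot': array([ 0.87576462,  1.38946816, -0.87428166]), 'ft_force': array([0.31256998, 0.36919718, 0.10245425]), 'torque': array([0.00159538, 0.02228044, 0.06189732]), 'grip_width': 0.997545382790187}
scene {'fov_y': 44.19621742565168, 'cx': 320.46144264116634, 'cy': 238.9770654650447, 'pose': array([[-0.4416897 ,  0.56776553, -0.69466   ,  1.53664805],
       [ 0.89710751,  0.28848311, -0.33462756,  0.47938008],
       [ 0.01040769, -0.77098625, -0.63676674,  1.00725839],
       [ 0.        ,  0.        ,  0.        ,  1.        ]])}
top {'fov_y': 54.38152683331496, 'cx': 316.3925396805039, 'cy': 237.39006246475753, 'pose': array([[-0.0052529 , -0.99281143,  0.11957368,  0.422551  ],
       [-0.99996753,  0.00448442, -0.00669501,  0.02031275],
       [ 0.00611067, -0.11960497, -0.99280276,  1.47950503],
       [ 0.        ,  0.        ,  0.        ,  1.        ]])}
{'fov_y': 64.42716737069753, 'cx': 318.413255388406, 'cy': 242.11452758175847, 'pose': array([[ 0.43079914, -0.86886593, -0.24389361,  0.34637081],
       [-0.90244512, -0.41542984, -0.11406507, -0.55468198],
       [-0.00221343,  0.26923974, -0.96307064,  0.3835627 ],
       [ 0.        ,  0.        ,  0.        ,  1.        ]])}
```

View pics/top0.png

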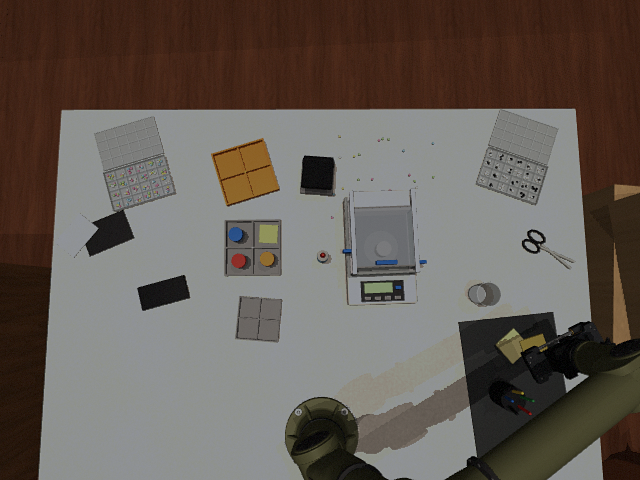

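View pics/scene0.png

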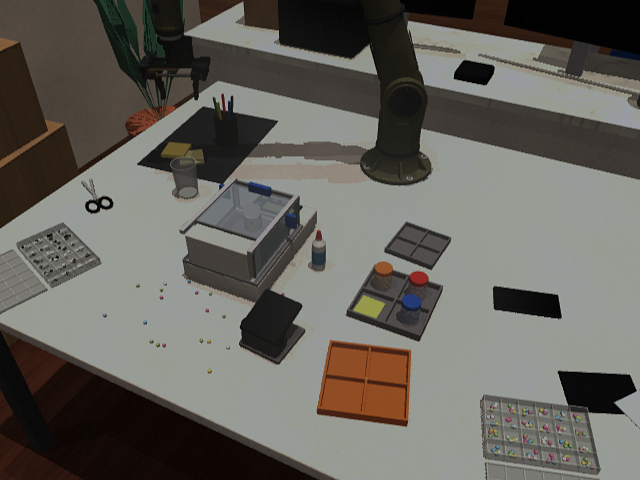

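The top view shows the balance at about (382,245). Grip bars are at (386,263) for the roof, (423,262) for the right door and (347,251) for the left. The target tray is at (253,248), with the note in the compartment at (269,234). I'll enlarge it next.

Run:
```python
import cv2
im=cv2.imread("pics/top0.png")
a=cv2.resize(im[182:310,335:435],None,fx=6,fy=6,interpolation=cv2.INTER_CUBIC)[:, :]
b=cv2.resize(im[212:282,218:288],None,fx=3,fy=3,interpolation=cv2.INTER_CUBIC)
a=cv2.resize(im[182:310,335:435],None,fx=4.6,fy=4.6,interpolation=cv2.INTER_CUBIC)
import numpy as np
c=np.zeros((590,800,3),np.uint8); c[:a.shape[0],:a.shape[1]]=a
b=cv2.resize(im[212:282,218:288],(335,335),interpolation=cv2.INTER_CUBIC)
c[:335,463:798]=b
cv2.imwrite("pics/crop1.png",c); print(a.shape)
```

```text
(589, 460, 3)
```

View pics/crop1.png

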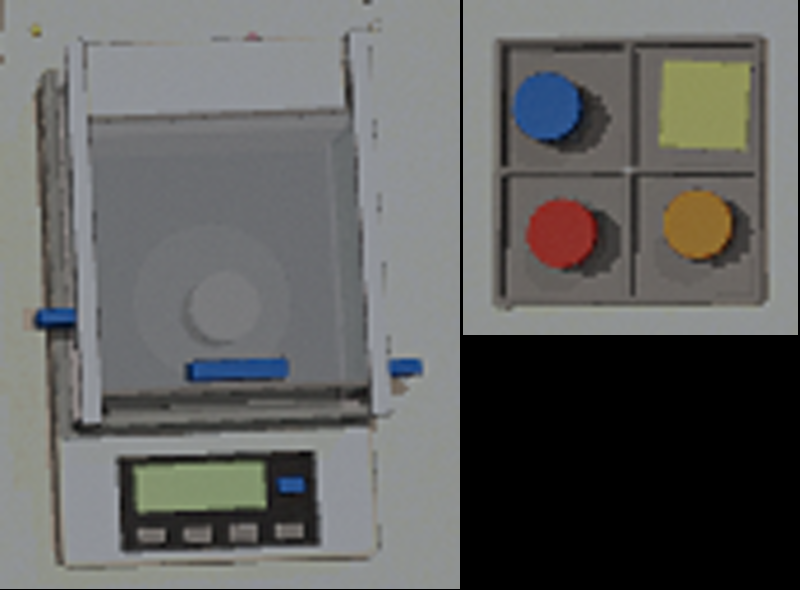

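```bash
cat > h.py <<'E'
import numpy as np, cv2
from scipy.optimize import least_squares
from bench import ctrl, vision
def cam(n):
    i=vision.camera_info(n); return (240/np.tan(np.radians(i["fov_y"]/2)),i["cx"],i["cy"],np.array(i["pose"]))
def proj(c,P):
    f,cx,cy,T=c; q=(np.atleast_2d(P)-T[:3,3])@T[:3,:3]
    return np.c_[cx+f*q[:,0]/q[:,2],cy+f*q[:,1]/q[:,2]]
def ray(c,uv,z):
    f,cx,cy,T=c; uv=np.atleast_2d(uv); d=np.c_[(uv[:,0]-cx)/f,(uv[:,1]-cy)/f,np.ones(len(uv))]@T[:3,:3].T
    return T[:3,3]+d*((z-T[2,3])/d[:,2])[:,None]
def w(p,L):
    L=np.atleast_2d(L); c,s=np.cos(p[2]),np.sin(p[2])
    return np.c_[p[0]+c*L[:,0]-s*L[:,1],p[1]+s*L[:,0]+c*L[:,1],L[:,2]]
def inv(p,P):
    P=np.atleast_2d(P); c,s=np.cos(p[2]),np.sin(p[2]); d=P[:,:2]-p[:2]
    return np.c_[c*d[:,0]+s*d[:,1],-s*d[:,0]+c*d[:,1]]
def fit(c,L,uv,x0):
    r=least_squares(lambda p:(proj(c,w(p,L))-uv).ravel(),x0,loss='soft_l1'); return r.x,r.fun.reshape(-1,2)
E
cat > m.py <<'E'
from h import *
np.set_printoptions(precision=4,suppress=True)
c=cam("top"); k=lambda a:np.array(a)/4.6+[335,182]-.4; t=lambda a:(np.array(a)-[463,0])/4.786+[218,212]-.4
L=np.array([[-71,95,160],[-71,83,160],[-71,-83,160],[-71,-95,160],[165,95,160],[165,83,160],[165,-83,160],[165,-95,160],[-165,105,65],[-165,-105,65]])/1e3
uv=k([[84,424],[102,422],[372,415],[388,412],[65,42],[84,40],[345,33],[365,30],[60,567],[378,557]])
b,r=fit(c,L,uv,[.6,-.15,0]); print("bal",b,np.degrees(b[2])); print(r*1)
print("roofgrip",inv(b,ray(c,k([240,368]),.179)))
print("L",inv(b,ray(c,k([37,317]),.148)),"R",inv(b,ray(c,k([421,366]),.148)))
print("jar",ray(c,k([225,305]),.137),inv(b,ray(c,k([225,305]),.137)), "pan",ray(c,k([212,302]),.079),w(b,[.005,0,.079]))
L=np.array([[88,88,20],[88,-88,20],[-88,88,20],[-88,-88,20]])/1e3
q,r=fit(c,L,t([[498,38],[767,38],[497,304],[765,302]]),[.6,.3,0]); print("tray",q,r)
print("place3",w(q,[.043,-.043,.005]))
for n,p in(("blue",[547,106]),("red",[562,233]),("or",[698,224])): print(n,ray(c,t(p),.063))
g=lambda p,z:ray(c,[p],z)
print("glue",g([323,256],.1),"cup",g([478,293],.1),"punch",g([318,170],.09))
E
python3 m.py
```

```text
bal [ 0.5538 -0.1818  0.0306] 1.7510296689205196
[[-0.6862 -0.8149]
 [-0.3511 -0.5316]
 [-0.3623 -1.1025]
 [ 0.3958 -0.6014]
 [-0.2379  0.1963]
 [-0.2087  0.4904]
 [ 0.5152  0.0678]
 [ 0.3157  0.5796]
 [ 0.0065  1.0062]
 [ 0.719   0.6389]]
roofgrip [[-0.0436 -0.0013]]
L [[-0.0055  0.1184]] R [[-0.0444 -0.1188]]
jar [[ 0.5528 -0.1825  0.137 ]] [[-0.0011 -0.0007]] pan [[ 0.5604 -0.1828  0.079 ]] [[ 0.5588 -0.1816  0.079 ]]
tray [0.5688 0.2099 0.0023] [[ 0.3051 -0.0693]
 [-0.1344 -0.4332]
 [-0.3763  0.2314]
 [ 0.2002  0.2329]]
place3 [[0.6119 0.167  0.005 ]]
blue [[0.6055 0.2588 0.063 ]]
red [[0.5243 0.248  0.063 ]]
or [[0.5296 0.1619 0.063 ]]
glue [[ 0.5331 -0.0083  0.1   ]] cup [[ 0.422 -0.463  0.1  ]] punch [[0.7968 0.005  0.09  ]]
```

```bash
cat >> h.py <<'E'
from scipy.spatial.transform import Rotation as R
B=[.5538,-.1818,.0306]; Q=[.5688,.2099,.0023]
def go(P,jaw,s=None):
    "shift/turn in tool axes from present pose to TCP P, pointing down, jaw axis at world yaw `jaw`"
    s=s or ctrl.get_state(); r=R.from_rotvec(s["tool_rot"]); z=np.array([np.cos(jaw),np.sin(jaw),0]); x=np.array([0,0,-1.])
    out=[]
    for sg in(1,-1):
        M=np.c_[x,np.cross(sg*z,x),sg*z]
        out.append(np.degrees((r.inv()*R.from_matrix(M)).as_rotvec()))
    o=min(out,key=np.linalg.norm)
    print("turn",np.round(out,1).tolist(),"shift",np.round(r.inv().apply(np.array(P)-s["position"])*1e3,1))
E
python3 - <<'E'
from h import *
np.set_printoptions(precision=4,suppress=True)
s=ctrl.get_state(); r=R.from_rotvec(s["tool_rot"]); print(r.as_matrix())
ci=cam("wrist")[3]; print("cam in tool",r.inv().apply(ci[:3,3]-s["position"]), r.inv().as_matrix()@ci[:3,:3])
go([.47,-.19,.34],B[2]); 
go([.47,-.19,.34],B[2]+np.pi/2)
E
```

```text
[[-0.0008  0.9023  0.4312]
 [ 0.0015  0.4312 -0.9023]
 [-1.     -0.0001 -0.0017]]
cam in tool [-0.162   0.0734  0.    ] [[ 0.0005 -0.2691  0.9631]
 [-0.0004 -0.9631 -0.2691]
 [ 1.     -0.0003 -0.0006]]
turn [[-66.2, -0.1, -0.1], [113.8, -0.1, 0.1]] shift [-118.   342.2 -275.6]
turn [[-156.2, -0.0, -0.1], [23.8, -0.1, 0.0]] shift [-118.   342.2 -275.6]
```

Run:
```python
from h import *
go([.52,-.145,.38],B[2])
```

```text
turn [[-66.2, -0.1, -0.1], [113.8, -0.1, 0.1]] shift [-158.   406.7 -294.7]
```

Emit:
{"api": "servo_tool", "payload": {
  "commands": [
    [[-10,0,0,-25,50,-40,87],[-20,0,0,-45,90,-65,87],[-30,0,0,-65,135,-98,87],[-40,0,0,-85,180,-130,87],[-50,0,0,-105,225,-163,87]]
  ]
}}

```text
time: 0.72
position: [0.4134, -0.3406, 0.3278]
tool_rot: [0.194, 1.563, -0.194]
ft_force: [-0.4, -1.0, -0.8]
grip_width: 0.998
```

Run:
```python
from h import *
go([.52,-.145,.38],B[2])
```

```text
turn [[-15.9, -0.0, -0.0], [164.1, -0.0, 0.0]] shift [-52.2 215.7  55.5]
```

Emit:
{"api": "servo_tool", "payload": {
  "commands": [
    [[-4,0,0,-13,50,12,87],[-8,0,0,-26,105,26,87],[-12,0,0,-39,160,40,87],[-15.9,0,0,-52,216,55,87],[-15.9,0,0,-52,216,55,87]]
  ]
}}

```text
time: 1.35
position: [0.5223, -0.1408, 0.3805]
tool_rot: [-0.027, 1.568, 0.03]
ft_force: [-0.8, -0.2, 1.0]
grip_width: 1.001
```

Run:
```python
from h import *
s=ctrl.get_state(); i=vision.camera_info("wrist"); im=vision.get_image("wrist"); print(s["position"],s["qd"].round(3),s["joint_positions"].round(2))
np.save("wcam.npy",i["pose"]); cv2.imwrite("pics/w1.png",im[:,:,::-1])
go([.52,-.145,.38],B[2])
```

```text
[ 0.52230558 -0.1407594   0.38046605] [0.048 0.002 0.088 0.033 0.049 0.003 0.016] [ 0.71  0.08 -0.53  1.43  0.04  1.64  0.22]
turn [[-0.0, 0.0, -0.0], [180.0, -0.0, -0.0]] shift [-0.4 -0.5 -1. ]
```

View pics/w1.png

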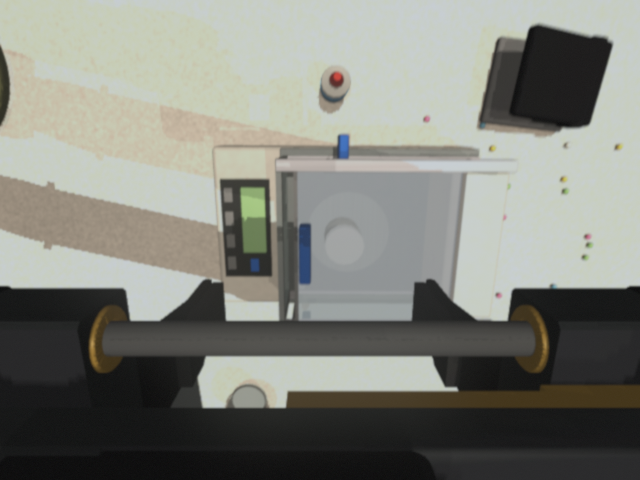

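The wrist view shows the roof bar top at about (305,254), the left door grip at (344,146), the jar lid at (344,244) and the left track from (278,165) to (516,165). The right door is hidden by the fingers.

Run:
```python
from h import *
np.set_printoptions(precision=4,suppress=True)
f,cx,cy,_=cam("wrist"); c=(f,cx,cy,np.load("wcam.npy"))
L=np.array([[-71,95,160],[-71,83,160],[165,95,160],[165,83,160],[-165,105,65]])/1e3
uv=np.array([[277.5,158],[277.5,171.5],[516,159.5],[516,171.5],[215,147]])
b,r=fit(c,L,uv,B); print(b,r)
for B0 in (b,B):
  g=lambda p,z:inv(B0,ray(c,p,z))
  print("roofgrip",g([305,254],.179),"L",g([344,134],.148),"jar",g([344,244],.137),"pan",g([347.5,232],.079))
print("jar w",ray(c,[344,244],.137),"roof",ray(c,[305,254],.179),"glue",ray(c,[337,78],.118))
```

```text
[ 0.5549 -0.1829  0.0349] [[ 0.0236  1.1376]
 [ 0.3635  0.01  ]
 [ 1.3128 -0.2443]
 [-0.3831  0.1039]
 [-7.2305 -0.8115]]
roofgrip [[-0.0442  0.0033]] L [[-0.0053  0.1189]] jar [[-0.0024  0.0018]] pan [[0.006 0.001]]
roofgrip [[-0.0432  0.002 ]] L [[-0.0048  0.1178]] jar [[-0.0013  0.0007]] pan [[ 0.007 -0.   ]]
jar w [[ 0.5524 -0.1811  0.137 ]] roof [[ 0.5106 -0.1811  0.179 ]] glue [[ 0.5372 -0.0087  0.118 ]]
```

```bash
sed -i 's/^B=.*/B=[.5542,-.1822,.032]; Q=[.5688,.2099,.0023]/' h.py
python3 - <<'E'
from h import *
go([.5106,-.182,.163],B[2])
E
```

```text
turn [[-0.1, 0.0, -0.0], [179.9, -0.0, -0.0]] shift [216.6 -37.3 -11.5]
```

Emit:
{"api": "servo_tool", "payload": {
  "commands": [
    [[0,0,0,45,-20,-6,45],[0,0,0,95,-37,-11,45],[0,0,0,145,-37,-11,45],[0,0,0,175,-37,-11,45],[0,0,0,175,-37,-11,45]]
  ]
}}

```text
time: 2.02
position: [0.5072, -0.1855, 0.2016]
tool_rot: [-0.016, 1.577, 0.019]
ft_force: [-0.1, -0.7, 0.6]
grip_width: 0.549
```

Emit:
{"api": "servo_tool", "payload": {
  "commands": [
    [[0,0,0,20,0,0,45],[0,0,0,41,0,0,45],[0,0,0,41,0,0,45],[0,0,0,41,0,0,0],[0,0,0,41,0,0,0]]
  ],
  "newtons": 12
}}

```text
time: 2.65
position: [0.5109, -0.1847, 0.165]
tool_rot: [-0.02, 1.569, 0.019]
ft_force: [0.2, 0.1, 0.3]
grip_width: 0.369
```

Run:
```python
from h import *
np.set_printoptions(precision=4,suppress=True)
s=ctrl.get_state(); print(s["position"],s["ft_force"],s["grip_width"]*87)
# roof fully open
bx=inv(B,s["position"]); print(bx); go(w(B,[.0755,bx[0,1],s["position"][2]])[0],B[2])
```

```text
[ 0.5109 -0.1847  0.165 ] [0.1539 0.0974 0.2642] 32.13992941660206
[[-0.0434 -0.0011]]
turn [[-0.4, 0.1, 0.1], [179.6, 0.1, -0.2]] shift [  0.2   0.9 118.9]
```

Emit:
{"api": "servo_tool", "payload": {
  "commands": [
    [[0,0,0,0,0,0,0],[0,0,0,0,0,0,0],[0,0,0,0,0,0,0],[0,0,0,0,0,0,0],[0,0,0,0,0,10,0]]
  ]
}}

```text
time: 3.28
position: [0.5197, -0.184, 0.1638]
tool_rot: [-0.02, 1.572, 0.019]
ft_force: [-2.6, 0.4, 3.7]
grip_width: 0.139
```

Emit:
{"api": "servo_tool", "payload": {
  "commands": [
    [[0,0,0,0,0,22,0],[0,0,0,0,0,46,0],[0,0,0,0,0,70,0],[0,0,0,0,0,92,0],[0,0,0,0,0,105,0]]
  ]
}}

```text
time: 3.9
position: [0.6266, -0.1806, 0.1639]
tool_rot: [-0.02, 1.57, 0.021]
ft_force: [-2.8, 1.5, 6.5]
grip_width: 0.136
```

Emit:
{"api": "servo_tool", "payload": {
  "commands": [
    [[0,0,0,0,0,2,0],[0,0,0,0,0,4,0],[0,0,0,0,0,4,0],[0,0,0,0,0,4,0]]
  ]
}}

```text
time: 4.4
position: [0.6299, -0.1805, 0.1639]
tool_rot: [-0.02, 1.569, 0.021]
ft_force: [1.4, 2.6, 4.2]
grip_width: 0.135
```

Run:
```python
from h import *
np.set_printoptions(precision=4,suppress=True)
s=ctrl.get_state(); print(s["position"],s["ft_force"],s["grip_width"]*87,inv(B,s["position"]))
```

```text
[ 0.6299 -0.1805  0.1639] [1.3822 2.6271 4.186 ] 11.752772058966444 [[ 0.0757 -0.0007]]
```

Emit:
{"api": "servo_tool", "payload": {
  "commands": [
    [[0,0,0,0,0,2,0],[0,0,0,0,0,4,0],[0,0,0,0,0,4,0]]
  ]
}}

```text
time: 4.78
position: [0.6316, -0.1804, 0.1639]
tool_rot: [-0.019, 1.574, 0.021]
ft_force: [-5.6, 3.5, 8.0]
grip_width: 0.137
```

Emit:
{"api": "servo_tool", "payload": {
  "commands": [
    [[0,0,0,0,0,-3,40],[0,0,0,0,0,-3,40],[0,0,0,0,0,-3,40],[0,0,0,-10,0,-3,70],[0,0,0,-60,0,-3,75]]
  ]
}}

```text
time: 5.4
position: [0.628, -0.1812, 0.221]
tool_rot: [-0.018, 1.577, 0.021]
ft_force: [0.4, -0.6, 0.1]
grip_width: 0.599
```

Run:
```python
from h import *
np.set_printoptions(precision=4,suppress=True)
s=ctrl.get_state(); print(s["position"],s["ft_force"],s["joint_positions"],inv(B,s["position"]))
go([.5535,-.1818,.24],B[2]+np.pi/2)
```

```text
[ 0.628  -0.1812  0.221 ] [ 0.4452 -0.6326  0.1484] [ 0.6198  0.3763 -0.5001  1.4222  0.1791  1.3954  0.1418] [[ 0.0738 -0.0014]]
turn [[-90.4, -0.2, -0.4], [89.6, -0.4, 0.2]] shift [-18.5   1.3 -74.6]
```

Emit:
{"api": "servo_tool", "payload": {
  "commands": [
    [[-10,0,0,-10,0,-15,75],[-20,0,0,-18,0,-30,75],[-30,0,0,-18,0,-45,75],[-40,0,0,-18,1,-60,75],[-50,0,0,-18,1,-75,75]]
  ]
}}

```text
time: 6.02
position: [0.5549, -0.1821, 0.2424]
tool_rot: [-0.706, 1.453, 0.705]
ft_force: [-0.4, 0.2, 0.9]
grip_width: 0.86
```

Emit:
{"api": "servo_tool", "payload": {
  "commands": [
    [[-10,0,0,0,0,0,75],[-20,0,0,0,0,0,75],[-30,0,0,0,0,0,75],[-40.4,0,0,0,0,0,75],[-40.4,0,0,0,0,0,75]]
  ]
}}

```text
time: 6.65
position: [0.5553, -0.1822, 0.2422]
tool_rot: [-1.232, 1.195, 1.231]
ft_force: [-0.4, 0.3, 0.2]
grip_width: 0.858
```

Run:
```python
from h import *
np.set_printoptions(precision=4,suppress=True)
s=ctrl.get_state(); i=vision.camera_info("wrist"); im=vision.get_image("wrist")
np.save("wcam.npy",i["pose"]); cv2.imwrite("pics/w2.png",im[:,:,::-1])
print(s["position"],s["ft_force"],s["joint_positions"],s["qd"])
go([.5535,-.1818,.102],B[2]+np.pi/2)
```

```text
[ 0.5553 -0.1822  0.2422] [-0.4169  0.321   0.2332] [ 0.8765  0.2362 -0.7086  1.572   0.1557  1.3901  1.7546] [-0.0085 -0.0004  0.01    0.0024 -0.0013 -0.0025 -0.064 ]
turn [[-0.2, -0.0, 0.0], [179.8, 0.1, 0.0]] shift [140.1   1.8   0.5]
```

View pics/w2.png

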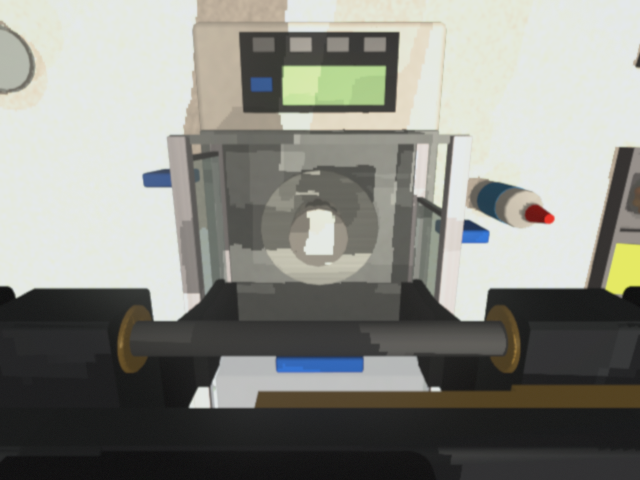

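The roof is open, the jar lid is at about (319,232) and there is clear space between the fingers.

Run:
```python
from h import *
np.set_printoptions(precision=4,suppress=True)
f,cx,cy,_=cam("wrist"); c=(f,cx,cy,np.load("wcam.npy"))
print("jar",ray(c,[319,232],.137),"roof",inv(B,ray(c,[320,358],.179)),"R",inv(B,ray(c,[144,176],.148)),"L",inv(B,ray(c,[488,231],.148)))
```

```text
jar [[ 0.5485 -0.1821  0.137 ]] roof [[0.071  0.0008]] R [[-0.0472 -0.1162]] L [[-0.0089  0.1174]]
```

Emit:
{"api": "servo_tool", "payload": {
  "commands": [
    [[0,0,0,35,3,0,75],[0,0,0,75,3,0,75],[0,0,0,110,3,0,75],[0,0,0,130,3,0,75],[0,0,0,140,3,0,75]]
  ]
}}

```text
time: 7.32
position: [0.552, -0.1822, 0.1009]
tool_rot: [-1.232, 1.195, 1.232]
ft_force: [-0.2, 0.6, 0.8]
grip_width: 0.863
```

Emit:
{"api": "servo_tool", "payload": {
  "commands": [
    [[0,0,0,0,0,0,50],[0,0,0,0,0,0,25],[0,0,0,0,0,0,25],[0,0,0,0,0,0,25],[0,0,0,0,0,0,25]]
  ],
  "newtons": 15
}}

```text
time: 7.95
position: [0.5524, -0.1824, 0.1022]
tool_rot: [-1.234, 1.194, 1.232]
ft_force: [-1.0, -1.3, 2.9]
grip_width: 0.498
```

Emit:
{"api": "servo_tool", "payload": {
  "commands": [
    [[0,0,0,0,0,0,25],[0,0,0,0,0,0,25],[0,0,0,-3,0,0,25],[0,0,0,-10,0,0,25],[0,0,0,-15,0,0,25]]
  ]
}}

```text
time: 8.57
position: [0.552, -0.1822, 0.1168]
tool_rot: [-1.233, 1.194, 1.233]
ft_force: [-0.0, -0.0, -1.5]
grip_width: 0.5
```

Emit:
{"api": "servo_tool", "payload": {
  "commands": [
    [[0,0,0,-30,0,0,25],[0,0,0,-60,0,0,25],[0,0,0,-95,0,0,25],[0,0,0,-120,0,0,25],[0,0,0,-125,0,0,25]]
  ]
}}

```text
time: 9.2
position: [0.553, -0.1822, 0.2434]
tool_rot: [-1.235, 1.193, 1.23]
ft_force: [0.2, 0.6, -1.1]
grip_width: 0.503
```

Run:
```python
from h import *
s=ctrl.get_state(); print(s["position"],s["ft_force"],s["grip_width"]*87,s["joint_positions"])
go([*w(Q,[.043,-.043,0])[0][:2],.2],Q[2]+np.pi/2)
```

```text
[ 0.55301124 -0.18223942  0.24344004] [ 0.21514722  0.62051974 -1.10756479] 43.75159433814968 [ 0.88221721  0.22847775 -0.71031955  1.5774881   0.15157622  1.38841207
  1.76076149]
turn [[1.7, -0.1, 0.2], [-178.3, -0.3, -0.1]] shift [ 43.1 -70.  347.2]
```

Emit:
{"api": "servo_tool", "payload": {
  "commands": [
    [[0,0,0,0,-5,25,25],[0,0,0,0,-15,65,25],[0,0,0,0,-25,110,25],[0,0,0,0,-32,155,25],[0,0,0,0,-40,200,25]]
  ]
}}

```text
time: 9.82
position: [0.585, 0.0202, 0.2402]
tool_rot: [-1.232, 1.195, 1.234]
ft_force: [0.7, -0.8, -1.4]
grip_width: 0.497
```

Emit:
{"api": "servo_tool", "payload": {
  "commands": [
    [[0,0,0,0,-10,45,25],[0,0,0,0,-20,90,25],[1,0,0,0,-28,130,25],[1.7,0,0,0,-30,147,25],[1.7,0,0,0,-30,147,25]]
  ]
}}

```text
time: 10.45
position: [0.6098, 0.1688, 0.2402]
tool_rot: [-1.212, 1.207, 1.216]
ft_force: [0.3, -1.0, -1.0]
grip_width: 0.499
```

Run:
```python
from h import *
s=ctrl.get_state(); i=vision.camera_info("wrist"); im=vision.get_image("wrist")
np.save("wcam.npy",i["pose"]); cv2.imwrite("pics/w3.png",im[:,:,::-1])
print(s["position"],s["ft_force"],s["grip_width"]*87,s["joint_positions"])
go([*w(Q,[.043,-.043,0])[0][:2],.03],Q[2]+np.pi/2)
```

```text
[0.60976777 0.16881451 0.24015102] [ 0.28069602 -1.00298294 -0.95403676] 43.415081760809564 [ 0.33416472  0.39270039 -0.84968855  1.44637517  0.29273778  1.43608112
  1.06010089]
turn [[0.1, -0.0, -0.1], [-179.9, 0.2, -0.1]] shift [210.3  -2.    0.3]
```

View pics/w3.png

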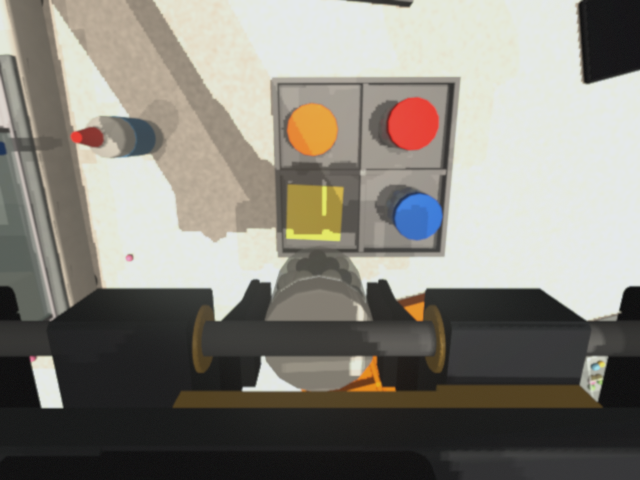

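The jar is held upright. The tray's outer corners are at (272,78), (460,78), (444,256) and (279,254), and the target compartment with the note is at about (318,210).

Run:
```python
from h import *
np.set_printoptions(precision=4,suppress=True)
f,cx,cy,_=cam("wrist"); c=(f,cx,cy,np.load("wcam.npy"))
L=np.array([[88,-88,20],[88,88,20],[-88,-88,20],[-88,88,20]])/1e3
q,r=fit(c,L,np.array([[279,253.5],[444,256],[272,78],[460,78]]),Q); print(q,r); print(w(q,[.043,-.043,.005]))
```

```text
[0.5709 0.2135 0.009 ] [[-1.3887  4.2194]
 [ 0.5957  1.1648]
 [-0.4059 -0.5383]
 [ 0.8381 -1.1231]]
[[0.6142 0.1709 0.005 ]]
```

Emit:
{"api": "servo_tool", "payload": {
  "commands": [
    [[0,0,0,40,-3,0,25],[0,0,0,85,-3,0,25],[0,0,0,130,-3,0,25],[0,0,0,165,-3,0,25],[0,0,0,185,-3,0,25]]
  ]
}}

```text
time: 11.12
position: [0.613, 0.1641, 0.054]
tool_rot: [-1.209, 1.213, 1.211]
ft_force: [0.7, 0.4, -0.0]
grip_width: 0.507
```

Emit:
{"api": "servo_tool", "payload": {
  "commands": [
    [[0,0,0,8,0,0,25],[0,0,0,16,0,0,25],[0,0,0,22,0,0,25],[0,0,0,25,0,0,25],[0,0,0,25,0,0,25]]
  ]
}}

```text
time: 11.75
position: [0.6139, 0.1669, 0.0317]
tool_rot: [-1.211, 1.208, 1.211]
ft_force: [-0.8, -0.3, -0.9]
grip_width: 0.502
```

Emit:
{"api": "servo_tool", "payload": {
  "commands": [
    [[0,0,0,1,0,0,25],[0,0,0,2,0,0,25],[0,0,0,3,0,0,25],[0,0,0,3,0,0,25]]
  ]
}}

```text
time: 12.25
position: [0.6138, 0.1668, 0.0284]
tool_rot: [-1.211, 1.208, 1.211]
ft_force: [-0.2, 0.1, -1.3]
grip_width: 0.501
```

Emit:
{"api": "servo_tool", "payload": {
  "commands": [
    [[0,0,0,1,0,0,25],[0,0,0,2,0,0,25],[0,0,0,2,0,0,25]]
  ]
}}

```text
time: 12.62
position: [0.6139, 0.1669, 0.0282]
tool_rot: [-1.212, 1.209, 1.21]
ft_force: [-3.3, -2.5, 10.3]
grip_width: 0.5
```

Emit:
{"api": "servo_tool", "payload": {
  "commands": [
    [[0,0,0,-2,0,0,46],[0,0,0,-2,0,0,60],[0,0,0,-2,0,0,60],[0,0,0,-2,0,0,60],[0,0,0,-2,0,0,60]]
  ]
}}

```text
time: 13.25
position: [0.6138, 0.1669, 0.0284]
tool_rot: [-1.211, 1.208, 1.211]
ft_force: [-0.1, -0.3, -0.2]
grip_width: 0.684
```

Emit:
{"api": "servo_tool", "payload": {
  "commands": [
    [[0,0,0,-10,0,0,60],[0,0,0,-45,0,0,60],[0,0,0,-95,0,0,60],[0,0,0,-150,0,0,60],[0,0,0,-210,0,0,45]]
  ]
}}

```text
time: 13.88
position: [0.6134, 0.1669, 0.2408]
tool_rot: [-1.212, 1.208, 1.211]
ft_force: [0.7, -0.5, -0.5]
grip_width: 0.64
```

Run:
```python
from h import *
np.set_printoptions(precision=4,suppress=True)
s=ctrl.get_state(); im=vision.get_image("top"); cv2.imwrite("pics/top2.png",im[:,:,::-1])
a=cv2.resize(im[212:282,218:288],(500,500),interpolation=cv2.INTER_CUBIC); cv2.imwrite("pics/crop2.png",a[:,:,::-1])
print(s["position"],s["ft_force"],s["grip_width"]*87,s["joint_positions"])
g=w(B,[-.005,.109,.24]); print(g); go(g[0],B[2])
```

```text
[0.6134 0.1669 0.2408] [ 0.6551 -0.4521 -0.4634] 55.69392284854203 [ 0.3346  0.3977 -0.8493  1.4396  0.298   1.4373  1.0586]
[[ 0.5457 -0.0734  0.24  ]]
turn [[88.3, 0.7, 0.5], [-91.7, -0.5, 0.7]] shift [   8.7   71.9 -242.1]
```

View pics/top2.png

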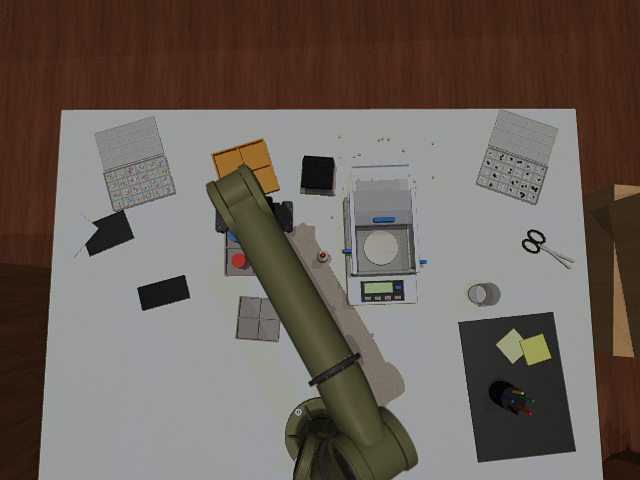

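The pan is empty, the roof is back and the arm hides the target compartment. Next is the left door.

Emit:
{"api": "servo_tool", "payload": {
  "commands": [
    [[10,0,0,2,15,-30,45],[20,0,0,4,30,-60,45],[30,0,0,6,45,-100,45],[40,0,0,8,55,-140,45],[50,0,0,9,65,-180,45]]
  ]
}}

```text
time: 14.55
position: [0.5489, -0.0143, 0.2301]
tool_rot: [-0.545, 1.501, 0.543]
ft_force: [-0.1, 0.8, -0.3]
grip_width: 0.516
```

Run:
```python
from h import *
s=ctrl.get_state(); print(s["position"])
g=w(B,[-.005,.110,.22]); print(g); go(g[0],B[2])
```

```text
[ 0.54887555 -0.01431989  0.23011379]
[[ 0.54568316 -0.07241629  0.22      ]]
turn [[38.0, 0.1, 0.1], [-142.0, -0.1, 0.1]] shift [ 10.1 -42.6 -39.7]
```

Emit:
{"api": "servo_tool", "payload": {
  "commands": [
    [[10,0,0,3,-12,-12,45],[20,0,0,6,-25,-24,45],[30,0,0,9,-38,-36,45],[38,0,0,10,-43,-40,45],[38,0,0,10,-43,-40,45]]
  ]
}}

```text
time: 15.18
position: [0.5464, -0.0723, 0.2198]
tool_rot: [-0.03, 1.57, 0.03]
ft_force: [0.7, -0.5, 0.6]
grip_width: 0.515
```

Run:
```python
from h import *
s=ctrl.get_state(); i=vision.camera_info("wrist"); im=vision.get_image("wrist")
np.save("wcam.npy",i["pose"]); cv2.imwrite("pics/w4.png",im[:,:,::-1])
print(s["position"],s["qd"].round(3),s["ft_force"])
g=w(B,[-.005,.110,.126]); print(g); go(g[0],B[2])
```

```text
[ 0.54643334 -0.07230264  0.2198406 ] [-0.006 -0.001 -0.022 -0.001 -0.007  0.001  0.043] [ 0.67001217 -0.49945041  0.55962786]
[[ 0.54568316 -0.07241629  0.126     ]]
turn [[0.5, 0.0, 0.0], [-179.5, -0.0, 0.1]] shift [93.9 -0.7 -0.9]
```

View pics/w4.png

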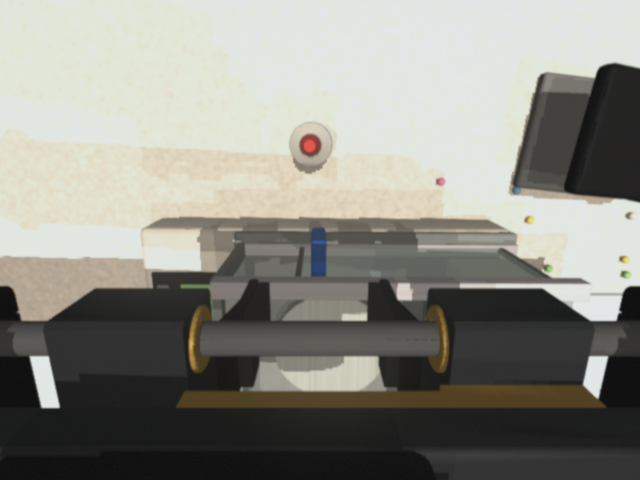

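The left grip is centred between the fingers at (318,250), so I descend.

Emit:
{"api": "servo_tool", "payload": {
  "commands": [
    [[0,0,0,25,0,0,45],[0,0,0,50,0,0,45],[0,0,0,75,0,0,45],[0,0,0,94,0,0,45],[0,0,0,94,0,0,45]]
  ],
  "newtons": 10
}}

```text
time: 15.85
position: [0.5455, -0.0714, 0.1243]
tool_rot: [-0.03, 1.573, 0.031]
ft_force: [-0.8, 0.0, 1.1]
grip_width: 0.517
```

Emit:
{"api": "servo_tool", "payload": {
  "commands": [
    [[0,0,0,0,0,0,0],[0,0,0,0,0,0,0],[0,0,0,0,0,0,0],[0,0,0,0,0,0,0],[0,0,0,0,0,0,0]]
  ]
}}

```text
time: 16.48
position: [0.5465, -0.072, 0.1258]
tool_rot: [-0.029, 1.57, 0.029]
ft_force: [0.3, -0.2, 1.9]
grip_width: 0.118
```

Emit:
{"api": "servo_tool", "payload": {
  "commands": [
    [[0,0,0,0,0,0,0],[0,0,0,0,0,-6,0],[0,0,0,0,0,-16,0],[0,0,0,0,0,-28,0],[0,0,0,0,0,-40,0]]
  ]
}}

```text
time: 17.1
position: [0.5057, -0.0734, 0.1258]
tool_rot: [-0.03, 1.57, 0.029]
ft_force: [1.5, 0.2, 2.2]
grip_width: 0.116
```

Run:
```python
from h import *
s=ctrl.get_state(); print(s["position"],s["ft_force"],s["grip_width"]*87,inv(B,s["position"]))
g=w(B,[-.056,.110,s["position"][2]]); go(g[0],B[2])
```

```text
[ 0.50574188 -0.07337394  0.12577712] [1.54180097 0.20470853 2.1741732 ] 10.12549312722095 [[-0.04495147  0.11032074]]
turn [[0.3, 0.0, 0.0], [-179.7, -0.0, 0.1]] shift [ -0.   -0.3 -11.1]
```

Grip width is 10.1 mm, so the door is held. I slide to the stop gently.

Emit:
{"api": "servo_tool", "payload": {
  "commands": [
    [[0,0,0,0,0,-5,0],[0,0,0,0,0,-9,0],[0,0,0,0,0,-11,0],[0,0,0,0,0,-11,0]]
  ]
}}

```text
time: 17.6
position: [0.4971, -0.0736, 0.1258]
tool_rot: [-0.03, 1.567, 0.03]
ft_force: [5.8, 1.2, -0.1]
grip_width: 0.12
```

Emit:
{"api": "servo_tool", "payload": {
  "commands": [
    [[0,0,0,0,0,-2,0],[0,0,0,0,0,-4,0],[0,0,0,0,0,-4,0]]
  ]
}}

```text
time: 17.98
position: [0.4971, -0.0736, 0.1259]
tool_rot: [-0.03, 1.558, 0.03]
ft_force: [18.0, 0.4, -11.8]
grip_width: 0.115
```

Emit:
{"api": "servo_tool", "payload": {
  "commands": [
    [[0,0,0,0,0,6,0],[0,0,0,0,0,6,45],[0,0,0,0,0,6,45],[0,0,0,0,0,6,45],[0,0,0,0,0,6,45]]
  ]
}}

```text
time: 18.6
position: [0.4971, -0.0739, 0.1254]
tool_rot: [-0.029, 1.571, 0.029]
ft_force: [0.4, 0.3, -0.4]
grip_width: 0.464
```

Emit:
{"api": "servo_tool", "payload": {
  "commands": [
    [[0,0,0,-5,0,0,45],[0,0,0,-35,0,0,45],[0,0,0,-65,0,0,45],[0,0,0,-95,0,0,45],[0,0,0,-95,0,0,45]]
  ]
}}

```text
time: 19.23
position: [0.4992, -0.0739, 0.2234]
tool_rot: [-0.031, 1.566, 0.028]
ft_force: [-0.0, -0.5, -0.6]
grip_width: 0.518
```

```bash
sed -i 's/^B=.*/B=[.5563,-.1822,.032]; Q=[.5688,.2099,.0023]/' h.py
python3 - <<'E'
from h import *
s=ctrl.get_state(); print(s["position"],s["ft_force"],s["grip_width"]*87,inv(B,s["position"]))
g=w(B,[.075,0,.22]);print(g); go(g[0],B[2])
E
```

```text
[ 0.4991653  -0.07393704  0.22341043] [-0.02711222 -0.48935595 -0.59751135] 45.073394564808126 [[-0.05364162  0.11003553]]
[[ 0.6312616  -0.17980041  0.22      ]]
turn [[0.3, 0.3, 0.1], [-179.7, -0.2, 0.5]] shift [   4.3 -110.7  128. ]
```

Emit:
{"api": "servo_tool", "payload": {
  "commands": [
    [[0,0,0,1,-25,30,45],[0,0,0,2,-55,65,45],[0,0,0,4,-85,100,45],[0,0,0,4,-111,128,45],[0,0,0,4,-111,128,45]]
  ]
}}

```text
time: 19.85
position: [0.6298, -0.1825, 0.2139]
tool_rot: [-0.026, 1.573, 0.028]
ft_force: [0.7, 0.3, -0.5]
grip_width: 0.516
```

Run:
```python
from h import *
s=ctrl.get_state(); print(s["position"],s["qd"].round(3))
g=w(B,[.075,0,.164]);print(g); go(g[0],B[2])
```

```text
[ 0.62983261 -0.18248358  0.21394404] [-0.009 -0.055 -0.035  0.054 -0.035  0.018 -0.003]
[[ 0.6312616  -0.17980041  0.164     ]]
turn [[0.1, -0.1, -0.1], [-179.9, 0.1, -0.2]] shift [49.9  2.6  1.6]
```

Emit:
{"api": "servo_tool", "payload": {
  "commands": [
    [[0,0,0,20,0,0,45],[0,0,0,40,0,0,45],[0,0,0,52,0,0,45],[0,0,0,54,0,0,45],[0,0,0,54,0,0,45]]
  ],
  "newtons": 10
}}

```text
time: 20.48
position: [0.6297, -0.1799, 0.1629]
tool_rot: [-0.03, 1.57, 0.029]
ft_force: [-0.5, 0.0, 0.0]
grip_width: 0.515
```

Emit:
{"api": "servo_tool", "payload": {
  "commands": [
    [[0,0,0,0,0,0,0],[0,0,0,0,0,0,0],[0,0,0,0,0,0,0],[0,0,0,0,0,0,0],[0,0,0,0,0,0,0]]
  ]
}}

```text
time: 21.1
position: [0.63, -0.18, 0.1627]
tool_rot: [-0.029, 1.57, 0.029]
ft_force: [2.7, -1.3, 0.5]
grip_width: 0.137
```

Run:
```python
from h import *
s=ctrl.get_state(); print(s["position"],s["ft_force"],s["grip_width"]*87,inv(B,s["position"]))
g=w(B,[-.060,0,.164]);print(g); go(g[0],B[2])
```

```text
[ 0.62996836 -0.17996367  0.16270562] [ 2.65099841 -1.34458129  0.51505466] 11.90303803109522 [[ 0.0737022 -0.0001218]]
[[ 0.49633072 -0.18411967  0.164     ]]
turn [[0.3, 0.1, 0.0], [-179.7, -0.0, 0.1]] shift [  -1.4    0.8 -133.7]
```

Emit:
{"api": "servo_tool", "payload": {
  "commands": [
    [[0,0,0,0,0,-10,0],[0,0,0,0,0,-32,0],[0,0,0,0,0,-56,0],[0,0,0,0,0,-80,0],[0,0,0,0,0,-102,0]]
  ]
}}

```text
time: 21.72
position: [0.5266, -0.1833, 0.1626]
tool_rot: [-0.029, 1.57, 0.029]
ft_force: [1.8, 1.4, 1.3]
grip_width: 0.137
```

Emit:
{"api": "servo_tool", "payload": {
  "commands": [
    [[0,0,0,0,0,-12,0],[0,0,0,0,0,-20,0],[0,0,0,0,0,-26,0],[0,0,0,0,0,-30,0],[0,0,0,0,0,-31,0]]
  ]
}}

```text
time: 22.35
position: [0.4968, -0.1843, 0.1626]
tool_rot: [-0.029, 1.57, 0.03]
ft_force: [1.6, 4.1, 0.9]
grip_width: 0.134
```

Emit:
{"api": "servo_tool", "payload": {
  "commands": [
    [[0,0,0,0,0,-2,0],[0,0,0,0,0,-4,0],[0,0,0,0,0,-4,0]]
  ]
}}

```text
time: 22.72
position: [0.4966, -0.1843, 0.1626]
tool_rot: [-0.031, 1.562, 0.031]
ft_force: [11.7, 2.6, -6.2]
grip_width: 0.138
```

Emit:
{"api": "servo_tool", "payload": {
  "commands": [
    [[0,0,0,0,0,4,0],[0,0,0,0,0,4,45],[0,0,0,0,0,4,45],[0,0,0,0,0,4,45],[0,0,0,0,0,4,45]]
  ]
}}

```text
time: 23.35
position: [0.4964, -0.1853, 0.1625]
tool_rot: [-0.029, 1.571, 0.029]
ft_force: [0.4, 0.3, 0.3]
grip_width: 0.476
```

Emit:
{"api": "servo_tool", "payload": {
  "commands": [
    [[0,0,0,-5,0,0,45],[0,0,0,-30,0,0,45],[0,0,0,-57,0,0,45],[0,0,0,-57,0,0,45],[0,0,0,-57,0,0,45]]
  ]
}}

```text
time: 23.98
position: [0.4963, -0.1849, 0.2191]
tool_rot: [-0.029, 1.571, 0.029]
ft_force: [-0.2, -0.1, -0.6]
grip_width: 0.52
```

Run:
```python
from h import *
s=ctrl.get_state(); print(s["position"],s["ft_force"],s["grip_width"]*87,inv(B,s["position"]))
g=w(B,[-.046,-.110,.22]);print(g); go(g[0],B[2])
```

```text
[ 0.49630374 -0.18485387  0.21906748] [-0.1518455  -0.09065154 -0.63820304] 45.21425665119096 [[-0.06005045 -0.00073296]]
[[ 0.51384295 -0.29361543  0.22      ]]
turn [[0.3, -0.0, 0.0], [-179.7, -0.0, -0.1]] shift [  -0.9 -109.3   13.5]
```

Emit:
{"api": "servo_tool", "payload": {
  "commands": [
    [[0,0,0,0,-40,5,45],[0,0,0,0,-80,10,45],[0,0,0,0,-109,14,45],[0,0,0,0,-109,14,45],[0,0,0,0,-109,14,45]]
  ]
}}

```text
time: 24.6
position: [0.5144, -0.292, 0.2185]
tool_rot: [-0.029, 1.572, 0.032]
ft_force: [-0.2, 0.4, 0.2]
grip_width: 0.518
```

Run:
```python
from h import *
s=ctrl.get_state(); im=vision.get_image("wrist"); cv2.imwrite("pics/w5.png",im[:,:,::-1])
t=vision.get_image("top"); cv2.imwrite("pics/top3.png",t[:,:,::-1])
c=np.vstack([cv2.resize(im[180:400,150:490],(680,300)),cv2.resize(t[212:282,218:288],(280,280))[:, :].repeat(1,0) if 0 else np.zeros((290,680,3),np.uint8)])
c[300:590,:290]=cv2.resize(t[212:282,218:288],(290,290)); cv2.imwrite("pics/c3.png",c[:,:,::-1])
print(s["position"]); g=w(B,[-.046,-.110,.126]); go(g[0],B[2])
```

```text
[ 0.5144381  -0.29199723  0.21847934]
turn [[0.4, -0.0, -0.0], [-179.6, 0.1, -0.0]] shift [93.2 -2.  -1. ]
```

View pics/c3.png

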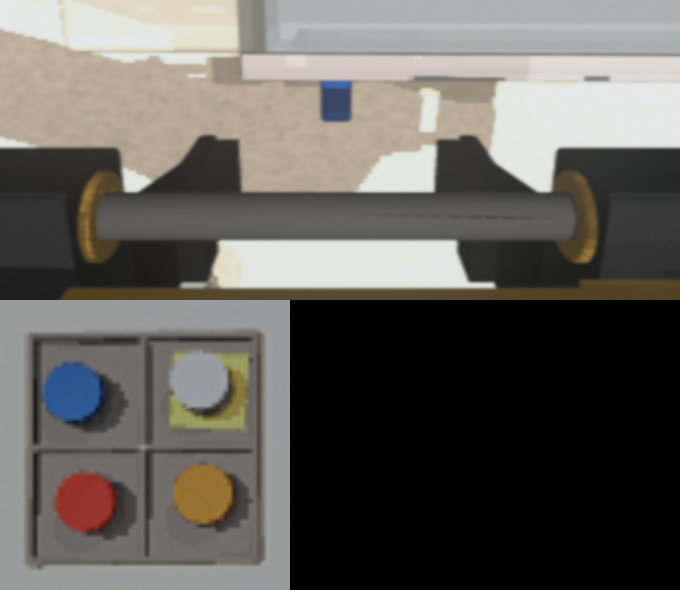

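The jar stands upright in the note compartment and the other jars are unmoved. The right grip is centred between the fingers at column 318.

Emit:
{"api": "servo_tool", "payload": {
  "commands": [
    [[0,0,0,25,0,0,45],[0,0,0,50,0,0,45],[0,0,0,75,0,0,45],[0,0,0,93,0,0,45],[0,0,0,93,0,0,45]]
  ]
}}

```text
time: 25.32
position: [0.5139, -0.2923, 0.1253]
tool_rot: [-0.029, 1.573, 0.031]
ft_force: [0.1, -0.1, 1.0]
grip_width: 0.514
```

Emit:
{"api": "servo_tool", "payload": {
  "commands": [
    [[0,0,0,0,0,0,0],[0,0,0,0,0,0,0],[0,0,0,0,0,0,0],[0,0,0,0,0,0,0],[0,0,0,0,0,0,0]]
  ]
}}

```text
time: 25.95
position: [0.5147, -0.2934, 0.1268]
tool_rot: [-0.029, 1.571, 0.029]
ft_force: [-0.9, -0.2, 2.3]
grip_width: 0.113
```

Emit:
{"api": "servo_tool", "payload": {
  "commands": [
    [[0,0,0,0,0,0,0],[0,0,0,0,0,-3,0],[0,0,0,0,0,-6,0],[0,0,0,0,0,-9,0],[0,0,0,0,0,-11,0]]
  ]
}}

```text
time: 26.58
position: [0.5042, -0.2937, 0.1268]
tool_rot: [-0.03, 1.569, 0.029]
ft_force: [5.0, -0.2, -1.0]
grip_width: 0.117
```

Emit:
{"api": "servo_tool", "payload": {
  "commands": [
    [[0,0,0,0,0,-2,0],[0,0,0,0,0,-4,0],[0,0,0,0,0,-4,0]]
  ]
}}

```text
time: 26.95
position: [0.5042, -0.2937, 0.1268]
tool_rot: [-0.032, 1.561, 0.029]
ft_force: [13.4, -1.6, -5.7]
grip_width: 0.113
```

Emit:
{"api": "servo_tool", "payload": {
  "commands": [
    [[0,0,0,0,0,4,0],[0,0,0,0,0,4,45],[0,0,0,0,0,4,45],[0,0,0,0,0,4,45],[0,0,0,0,0,4,45]]
  ]
}}

```text
time: 27.58
position: [0.5034, -0.2937, 0.1264]
tool_rot: [-0.029, 1.571, 0.029]
ft_force: [-0.0, -0.5, 0.3]
grip_width: 0.469
```

Emit:
{"api": "servo_tool", "payload": {
  "commands": [
    [[0,0,0,-5,0,0,45],[0,0,0,-40,0,0,45],[0,0,0,-80,0,0,45],[0,0,0,-130,0,0,45],[0,0,0,-170,0,0,45]]
  ]
}}

```text
time: 28.2
position: [0.504, -0.2937, 0.2992]
tool_rot: [-0.03, 1.569, 0.028]
ft_force: [0.2, -0.5, 0.1]
grip_width: 0.519
```

Emit:
{"api": "servo_tool", "payload": {
  "commands": [
    [[0,0,0,0,-40,-10,45],[0,0,0,0,-80,-20,45],[0,0,0,0,-120,-30,45],[0,0,0,0,-150,-30,45],[0,0,0,0,-150,-30,45]]
  ]
}}

```text
time: 28.82
position: [0.4778, -0.4476, 0.2959]
tool_rot: [-0.026, 1.572, 0.026]
ft_force: [0.3, 0.6, 0.0]
grip_width: 0.515
```

Run:
```python
from h import *
s=ctrl.get_state(); t=vision.get_image("top"); cv2.imwrite("pics/top4.png",t[:,:,::-1])
c=cv2.resize(t[182:310,215:435],None,fx=3.6,fy=3.6,interpolation=cv2.INTER_CUBIC); cv2.imwrite("pics/c4.png",c[:,:,::-1])
print(s["position"],s["ft_force"],s["qd"].round(3))
a=cv2.imread("pics/top0.png")
C=cam("top"); print(proj(C,[w(B,[-.060,0,.179])[0],w(B,[-.056,.119,.148])[0],w(B,[-.056,-.119,.148])[0]])-[215,182])
```

```text
[ 0.47782175 -0.44757687  0.2958936 ] [0.32893385 0.58503271 0.01760259] [-0.023 -0.028 -0.046  0.033 -0.032  0.01  -0.01 ]
[[171.78858196  84.60545268]
 [128.35534092  85.3691022 ]
 [211.60427575  82.29135934]]
```

View pics/c4.png

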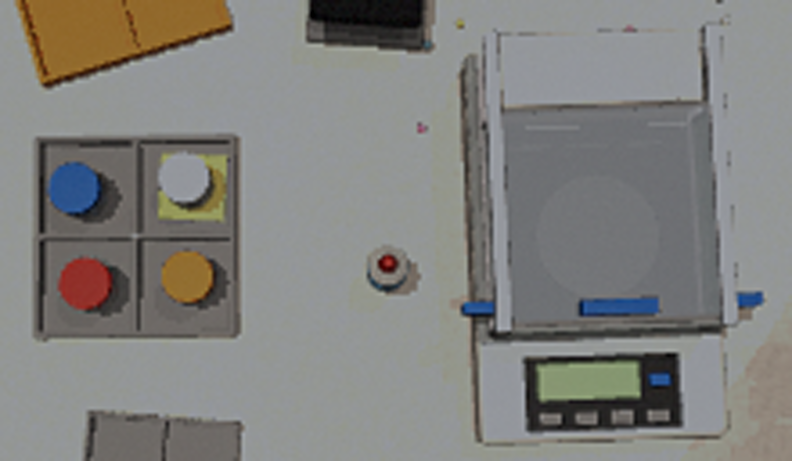

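All three grips sit within about 0.5 px of their shut positions and the jar is upright in the tray, so I'm handing in.

```bash
python3 -c "
from bench import close_job
print(close_job())"
```

```text
the job is handed in; nothing more can be done
None
```

I slid the roof fully back, stood the jar of letter beads upright in the tray compartment with the yellow note, then shut the left door, the roof and the right door. I handed the job in at about 29 s; no verdict is reported.

**Doors:** Each one was slid shut until it met its stop. The roof travelled 135 mm between its two stops. In the last top view all three grips were within about 0.5 px (1–2 mm) of where they should be when shut.

**Jar and bystanders:** The last top view shows the jar upright in its compartment. The other jars and the glue look unmoved; the cup and phone lay outside that final crop, but the arm stayed well above the cup and away from the phone. The gripper ended well clear, with no contact force.

**Disagreements:** My first camera estimate of the balance was about 2 mm too close to the robot compared with where the doors stopped. One tilted wrist view was about 4 mm off, so I corrected for both. The two tray measurements differed by about 4 mm and I used roughly their average, which is well inside the 27 mm tolerance.

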